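# Draw the long culture tube from the slant rack and hold it upright

## Task

Draw the long screw-cap culture tube out of its leaning bay in the slant rack, straight along the slope of the bay, then turn it upright, cap on top, and hold it still with its foot at least 15 cm above the bench. Finish while holding it there in the gripper: do not put it down. Leave the two short vials in their bays and do not disturb the jar and the tape roll.

Things in the scene. Friction and masses are not known exactly. Their poses are not given: they have to be found in the camera images.
- long_tube: the long culture tube: clear glass, 22 mm diameter, pale paper band, white screw cap; 130 mm long, about 45 g. Origin at the centre of its foot, z along the tube towards the cap (27 mm diameter, z = 106 to 130 mm). Starts in any one of the three bays, leaning with it, with 1 mm of play all round (up to 3 degrees off the bay's axis)
- tube_cap (a point): point on the axis of the long tube at the middle of its screw cap, 118 mm from the foot: where to grip it (27 mm wide, fingers either side along the rack's y); axes as the tube's
- slant_rack: slant rack, fixed to the bench: grey plastic, base 110 x 172 (y) mm, three plates between cheeks, 90 mm high. Origin mid-underside, x away from its front. Three round bays, 24 mm wide, at y = -50, 0, 50 mm, lean 35 degrees from vertical, mouths towards the front (-x); 48 mm deep along the slope, foot at x = 10, z = 30 mm. It stands sideways: mouths lean to the left as the robot sees it
- bay_mouth (a point): centre of the middle bay's mouth, on the face of the top plate; z points out along the slope of the bays (35 degrees from vertical), y along the row of bays
- short_vial_a: a short glass sample vial with a white cap, 24 mm in diameter, 63 mm long, in another bay; only the cap, 15 mm, shows above the top plate. Origin at the centre of its foot, z towards its cap. Stays in its bay
- short_vial_b: the other short glass sample vial, like the first. Stays in its bay
- jar_clay: a clear sample jar with a blue lid, 66 mm in diameter, 86 mm high, left of the rack; origin at the centre of its underside; not to be disturbed
- tape_roll: a roll of tan tape lying flat, about 103 mm in diameter, 25 mm high, right of the rack, in front of the tall computer tower (solid, mind the arm; its front is at about x = 0.62 m, y = -0.2 to -0.38 m); origin at the centre of its underside; not to be disturbed
Not all that is in view belongs to the job. Several things have the shape of the long_tube; the one meant has the colours described above.

How it is judged:
By the outcome, as a careful person would: the job done as asked, in the order asked, and still so for the second after the job is handed in, while the arm keeps its last pose, push and grip.
It also fails if it takes over 35 s, if anything falls off the work surface, if the arm or the gripper's body presses on something with over 40 N, if the wrist force passes 120 N, or if a joint passes its speed limit or range.

## Robot

A 7-joint arm with a two-finger parallel gripper is mounted at the origin on a cart in front of the work surface, level with it; the furniture and walls round the work are solid. World frame = base frame: x ahead of the robot, y to its left, z up, the work surface at z = 0. Lengths are in m, angles in rad, forces in N, time in s.
With the tool pointing down it reaches from about 0.4 to 0.875 m from the base axis. Payload 6.5 kg.
Tool frame: the origin (TCP) lies at the very end of the fingers, on their centre line; the grasp point (between the pads) lies arm.grasp_offset behind it (arm.grasp_offset is the distance from the TCP to the grasp point, in m); z points along the fingers, y is the line along which they close (so a half turn about z gives the same grasp; the last joint's range is limited). The gripper opens to 85 mm and grips with 20 to 120 N. Pads are 22 mm wide; open, the fingers measure 114 mm over their backs; the gripper's body (76 mm by 85 mm) begins 54 mm behind the grasp point. The pads swing forward as they close: fully open they stand 13 mm farther back than shut.
Start: joints at [1.097, 0.536, -0.004, 1.538, 0.003, 1.067, -0.071], TCP at [0.258, -0.597, 0.231] pointing down, gripper open.
Joint ranges: [-2.7, 2.7], [-0.37, 2.16], [-1.27, 1.26], [0.24, 2.4], [-1.31, 4.45], [0.19, 1.91], [-2.76, 2.76]. Speed limits (rad/s): [2.39, 2.39, 3.14, 3.14, 3.14, 3.14, 3.14].

## Interface

Orientations are given as a 3x3 rotation matrix whose columns are the frame's x, y, z axes.
In Python, from cell import arm, optics, status gives the robot as it stands. Calls block until the motion is done:
- arm.goto(position, orientation): joint-space move of the TCP to a pose.
- arm.line_to(position, rotation=None, v=0.15): straight line of the TCP; rotation=None keeps the orientation; v is the mean speed in m/s.
- arm.movej(angles): joint-space move.
- arm.set_gripper(opening): finger opening in m; the grip force is fixed at half the most; returns when the fingers have stopped.
- arm.dwell(seconds).
- arm.solve_ik(position, orientation): joint angles nearest the present ones, or None.
- optics.grab_frame(name): name is "scene" or "top"; returns the picture (384x512x3 uint8, blue, green, red); there is no depth.
- optics.camera_info(name): a dict with "fx", "fy", "cx", "cy" (pixels), "distortion" ([k1, k2, p1, p2, k3] as OpenCV has them; the pictures are not rectified), "R" (3x3) and "t" (3): a world point X has camera coordinates R X + t. Camera axes: x right, y down, z forward; pixel columns grow to the right and rows downward; lengths in m; the calibration is good to about 2 mm. A picture is of the moment at which its call begins. camera_info takes no time and is no camera call.
A pose or a line that the arm cannot do raises arm.IKError and nothing moves.
- arm.finish_job(): hands the job in; it is judged then, once.
Readings, each from a call of its own:
- status.read_time_s(): time.
- status.read_q(): joint angles.
- status.read_joint_vel(): joint speeds.
- status.read_tau(): joint torques, N m.
- status.read_eef_pos(): TCP position.
- status.read_tool_rot(): TCP orientation.
- status.read_wrist_force(): force on the tool from outside, world axes, zero at the start.
- status.read_torque(): the same for the moment, N m.
- status.read_gripper_width(): finger opening in m.
- status.read_finger_force(): force on a finger pad.
Only numpy, scipy, OpenCV 4.12 (cv2) and the standard library are available. Lean on these libraries where they do the work, as an engineer would, in place of code of your own. Each camera call takes 0.05 s, during which the arm holds its last target. There are 200 camera calls.

## Working session

There is one attempt and no reset: what is moved stays moved. The work goes in short steps, each a Python script; the robot and the scene stay as the last script left them, time stands still between calls to the robot, and variables do not carry over. Pictures are saved under pics/ and viewed, at most 10 in all, crops included, and the job is handed in when it is done.

```bash
mkdir -p pics
python3 - <<'E'
from cell import arm,optics,status
import cv2,numpy as np
for n in("scene","top"):
    im=optics.grab_frame(n); cv2.imwrite(f"pics/{n}0.png",cv2.resize(im,(800,600),interpolation=cv2.INTER_CUBIC)); cv2.imwrite(f"{n}_raw.png",im)
    c=optics.camera_info(n); print(n,c)
print(arm.grasp_offset,status.read_time_s(),status.read_eef_pos(),status.read_tool_rot())
E
```

```text
scene {'fx': 416.37134823110097, 'fy': 416.37134823110097, 'cx': 253.45063338189448, 'cy': 193.30082244394922, 'distortion': array([0.01348836, 0.        , 0.        , 0.        , 0.        ]), 'R': array([[-0.73992366, -0.67236688, -0.0208748 ],
       [-0.46156627,  0.53002791, -0.71135574],
       [ 0.48935627, -0.51671384, -0.70252206]]), 't': array([0.38866759, 0.33918817, 0.97711562])}
top {'fx': 395.0331694147042, 'fy': 395.0331694147042, 'cx': 252.66253730937066, 'cy': 191.42783420599807, 'distortion': array([-0.01383321,  0.        ,  0.        ,  0.        ,  0.        ]), 'R': array([[ 0.01459489, -0.99903876,  0.04133463],
       [-0.99469592, -0.01871614, -0.1011421 ],
       [ 0.1018185 , -0.03963923, -0.99401294]]), 't': array([-0.05442041,  0.56408152,  0.95386545])}
0.0187 0.1 [ 0.25759006 -0.59616785  0.23049315] [[ 9.17931652e-01  3.96737937e-01 -7.01587128e-04]
 [ 3.96738546e-01 -9.17930614e-01  1.38343820e-03]
 [-9.51458873e-05 -1.54824837e-03 -9.99998797e-01]]
```

View pics/scene0.png

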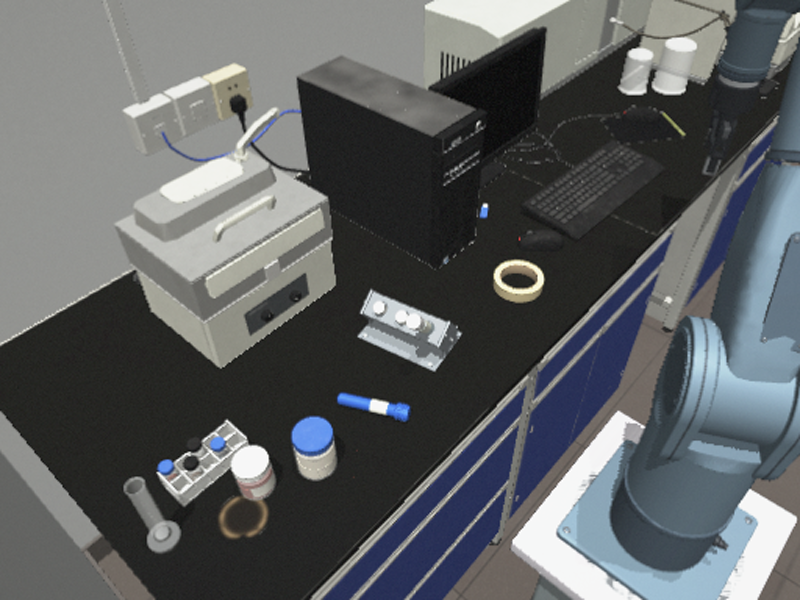

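View pics/top0.png

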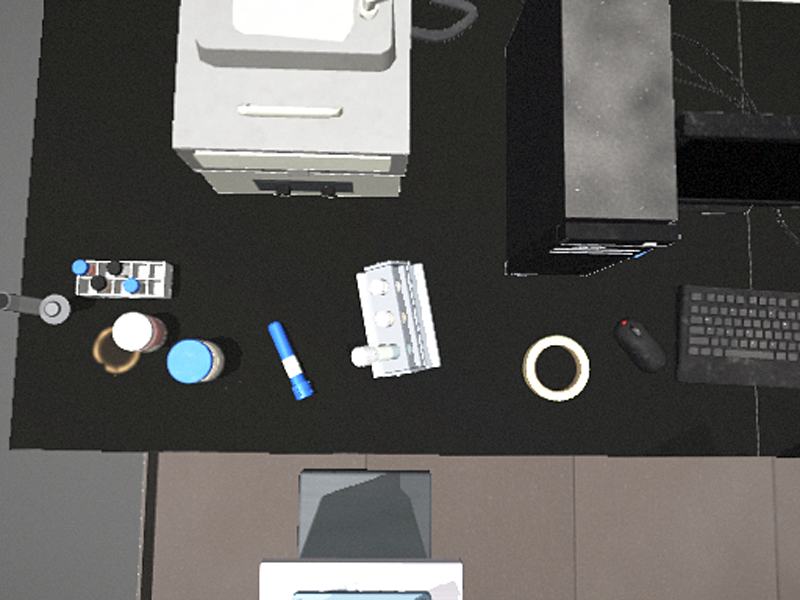

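The top view shows the rack at (398,320). The long tube is in the bay nearest the robot, with its cap at about (362,355) and leaning left. The short vial caps are at (379,287) and (385,319). The scene view shows the rack at (410,325). I'll crop both views for a closer look.

Run:
```python
import cv2,numpy as np
a=cv2.imread("scene_raw.png")[180:240,225:300]; b=cv2.imread("top_raw.png")[160:250,215:290]
r=lambda i:cv2.resize(i,None,fx=5,fy=5,interpolation=cv2.INTER_NEAREST)
o=np.zeros((450,760,3),np.uint8); A=r(a);B=r(b); o[:A.shape[0],:375]=A; o[:450,385:760]=B
cv2.imwrite("pics/crop.png",o)
```

```text
(no output)
```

View pics/crop.png

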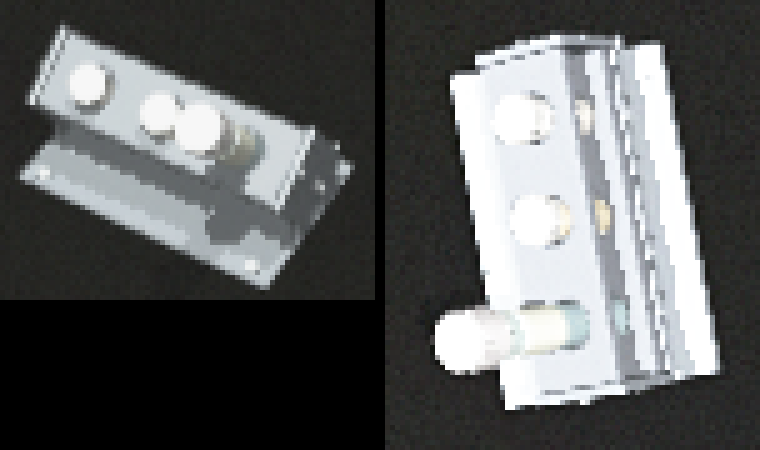

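The crop shows the long tube's cap at top-raw (231,228) and scene-raw (265,205). The base plate corners in the top view are raw (270,169), (281.6,234.4), (239.6,241.6) and (228,175). Next I'll calculate the rack pose and the cap position.

```bash
cat > h.py <<'E'
import cv2,numpy as np
from cell import arm,optics,status
def ray(n,p):
    c=optics.camera_info(n);K=np.array([[c['fx'],0,c['cx']],[0,c['fy'],c['cy']],[0,0,1]])
    u=cv2.undistortPoints(np.array([[p]],float),K,c['distortion'])[0,0]
    d=c['R'].T@np.r_[u,1]; return -c['R'].T@c['t'],d/np.linalg.norm(d)
def onz(n,p,z):
    o,d=ray(n,p); return o+d*(z-o[2])/d[2]
def tri(p,q):
    a,d=ray("top",p);b,e=ray("scene",q)
    s=np.linalg.lstsq(np.c_[d,-e],b-a,rcond=None)[0]
    x,y=a+d*s[0],b+e*s[1]; return (x+y)/2,np.linalg.norm(x-y)
def proj(n,X):
    c=optics.camera_info(n);K=np.array([[c['fx'],0,c['cx']],[0,c['fy'],c['cy']],[0,0,1]])
    return cv2.projectPoints(np.float64(X).reshape(-1,1,3),cv2.Rodrigues(c['R'])[0],c['t'],K,c['distortion'])[0].reshape(-1,2)
E
python3 - <<'E'
from h import *
np.set_printoptions(precision=4,suppress=True)
# base corners: far-right, near-right, near-left, far-left
P=np.array([onz("top",p,.005) for p in[(270,169),(281.6,234.4),(239.6,241.6),(228,175)]])
print(P,[np.linalg.norm(P[i]-P[i-1]) for i in range(4)])
c=P.mean(0);c[2]=0
v=(P[0]+P[3]-P[1]-P[2])[:2];print("yaw y-dir",v/np.linalg.norm(v),c)
yr=np.r_[v/np.linalg.norm(v),0];xr=np.cross(yr,[0,0,1])
R=np.c_[xr,yr,[0,0,1]]
s,k=np.sin(np.radians(35)),np.cos(np.radians(35))
pt=lambda y,L:c+R@np.array([.010-s*L,y,.030+k*L])
for y,L in((-.05,.118),(-.05,.130),(0,.063),(.05,.063)):
    X=pt(y,L);print(y,L,X,proj("top",X),proj("scene",X))
print("tri cap",tri((231,228),(265,205.4)))
def cen(n,seed,w=9):
    im=cv2.imread(n+"_raw.png");m=(im.min(2)>238).astype(np.uint8)
    _,l,st,ce=cv2.connectedComponentsWithStats(m);
    x,y=seed;b=l[y-2:y+3,x-2:x+3].max();return st[b],ce[b]
for n,sd in(("top",[(231,228),(242,183),(246,204)]),("scene",[(265,205),(243,197),(257,202)])):
    for q in sd: print(n,q,cen(n,q))
E
```

```text
[[ 0.6263 -0.0898  0.005 ]
 [ 0.4594 -0.1209  0.005 ]
 [ 0.4399 -0.0149  0.005 ]
 [ 0.6085  0.0178  0.005 ]] [np.float64(0.10897991461815601), np.float64(0.1697447886139206), np.float64(0.10779290898765775), np.float64(0.17174159468377706)]
yaw y-dir [0.9824 0.187 ] [ 0.5335 -0.052   0.    ]
-0.05 0.118 [ 0.4736 -0.0046  0.1267] [[235.7033 227.6001]] [[267.8133 203.6969]]
-0.05 0.13 [0.4723 0.0021 0.1365] [[232.601  228.0969]] [[266.5323 202.7454]]
0 0.063 [ 0.5286 -0.0263  0.0816] [[245.3948 204.4146]] [[258.165  201.4062]]
0.05 0.063 [ 0.5777 -0.0169  0.0816] [[241.7774 183.5731]] [[243.4365 195.1875]]
tri cap (array([0.4731, 0.0062, 0.1289]), np.float64(0.0015527081352570483))
top (231, 228) (array([225, 222,  16,  12, 127], dtype=int32), array([231.378 , 227.6457]))
top (242, 183) (array([228, 174,  23,  56, 558], dtype=int32), array([238.4444, 199.1362]))
top (246, 204) (array([228, 174,  23,  56, 558], dtype=int32), array([238.4444, 199.1362]))
scene (265, 205) (array([253, 199,  16,  11, 107], dtype=int32), array([261.1776, 203.9533]))
scene (243, 197) (array([239, 193,   7,   7,  38], dtype=int32), array([241.9474, 196.0789]))
scene (257, 202) (array([253, 199,  16,  11, 107], dtype=int32), array([261.1776, 203.9533]))
```

```bash
cat >> h.py <<'E'
yr=np.array([.9824,.187,0]);yr/=np.linalg.norm(yr);xr=np.cross(yr,[0,0,1])
def axis(deg): a=np.radians(deg);return -np.sin(a)*xr+np.cos(a)*np.array([0,0,1])
def rot(deg,s):
    z=-axis(deg);y=s*yr;return np.c_[np.cross(y,z),y,z]
cap=np.array([.473,.000,.1245])
E
python3 - <<'E'
from h import *
np.set_printoptions(precision=3,suppress=True)
for s in(1,-1):
    for d in(36.5,0):
        for o in (0,.1,.13):
            p=cap+axis(36.5)*(o-arm.grasp_offset)+(np.array([0,0,.1]) if d==0 else 0)
            print(s,d,o,p,arm.solve_ik(p,rot(d,s)))
for w in([.42,-.2,.33],[.42,-.2,.28]):
  for s in (1,-1): print(arm.solve_ik(w,rot(0,s)))
E
```

```text
1 36.5 0 [ 0.475 -0.011  0.109] [-0.198  0.59  -0.366  2.087  0.974  1.041 -1.092]
1 36.5 0.1 [0.464 0.048 0.19 ] [ 0.005  0.555 -0.778  2.001  0.93   1.344 -1.095]
1 36.5 0.13 [0.461 0.065 0.214] [ 0.027  0.546 -0.855  1.969  0.907  1.415 -1.09 ]
1 0 0 [ 0.475 -0.011  0.209] [ 0.425  0.326 -0.59   1.982  0.23   0.899 -0.096]
1 0 0.1 [0.464 0.048 0.29 ] [ 0.435  0.222 -0.721  1.905  0.166  1.075 -0.166]
1 0 0.13 [0.461 0.065 0.314] [ 0.443  0.199 -0.766  1.873  0.152  1.129 -0.191]
-1 36.5 0 [ 0.475 -0.011  0.109] [ 0.319  0.88  -1.078  2.06   1.274  1.504  1.87 ]
-1 36.5 0.1 [0.464 0.048 0.19 ] [ 0.201  0.697 -1.074  1.992  1.054  1.52   1.95 ]
-1 36.5 0.13 [0.461 0.065 0.214] [ 0.168  0.653 -1.073  1.963  0.998  1.54   1.976]
-1 0 0 [ 0.475 -0.011  0.209] [-0.93   0.461  1.106  2.05  -0.515  0.94  -2.501]
-1 0 0.1 [0.464 0.048 0.29 ] None
-1 0 0.13 [0.461 0.065 0.314] None
[ 0.763  0.142 -0.457  1.862  0.068  1.153  0.47 ]
[ 0.281  0.11   0.073  1.887 -0.009  1.144 -2.597]
[ 0.759  0.194 -0.463  1.931  0.1    1.039  0.44 ]
[ 0.248  0.159  0.112  1.958 -0.021  1.025 -2.585]
```

Run:
```python
from h import *
np.set_printoptions(precision=3,suppress=True)
R=rot(36.5,1)
arm.goto([.42,-.2,.33],rot(0,1))
arm.set_gripper(.06)
arm.goto(cap+axis(36.5)*(.1-arm.grasp_offset),R)
arm.line_to(cap+axis(36.5)*(.035-arm.grasp_offset),v=.1)
print(status.read_time_s(),status.read_eef_pos(),status.read_q(),status.read_gripper_width(),status.read_wrist_force())
r=lambda i:cv2.resize(i,None,fx=4,fy=4,interpolation=cv2.INTER_CUBIC)
a=optics.grab_frame("scene")[150:250,215:310];b=optics.grab_frame("top")[150:250,190:290]
cv2.imwrite("pics/pre.png",np.hstack([r(a),r(b)]))
X=[cap+axis(36.5)*l for l in(0,.012,.035)]
print(proj("scene",X),proj("top",X))
```

```text
4.3 [0.471 0.01  0.138] [ 0.063  0.641 -0.758  2.051  1.052  1.274 -1.158] 0.059990292222007975 [-0.706  1.214 -0.343]
[[266.852 205.298]
 [265.512 204.469]
 [262.868 202.832]] [[233.608 227.854]
 [230.374 228.374]
 [223.965 229.403]]
```

View pics/pre.png

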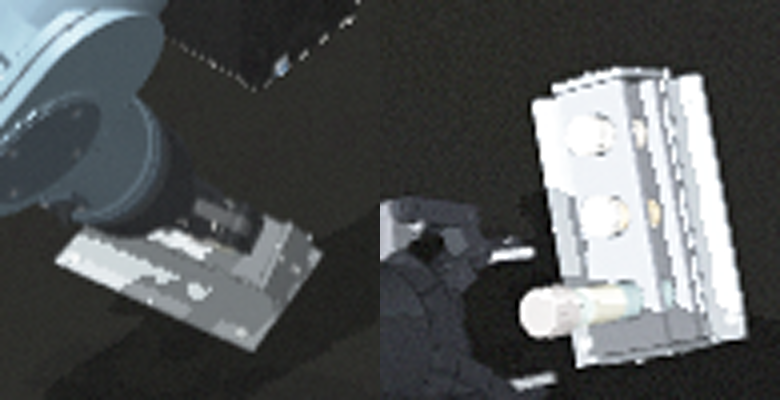

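The top view shows the cap at crop (545,312), midway between the fingertips at (515,255) and (535,382) to within about 1 mm. I'll go down along the slope and grip.

Run:
```python
from h import *
np.set_printoptions(precision=3,suppress=True)
arm.line_to(cap-axis(36.5)*arm.grasp_offset,v=.08)
print(status.read_wrist_force())
arm.set_gripper(0.0)
print(status.read_time_s(),status.read_eef_pos(),status.read_gripper_width(),status.read_finger_force(),status.read_wrist_force())
r=lambda i:cv2.resize(i,None,fx=4,fy=4,interpolation=cv2.INTER_CUBIC)
a=optics.grab_frame("scene")[150:250,215:310];b=optics.grab_frame("top")[150:250,190:290]
cv2.imwrite("pics/grip.png",np.hstack([r(a),r(b)]))
```

```text
[-0.423  0.1    0.418]
5.3917 [ 0.475 -0.01   0.11 ] 0.025275757733486098 58.718646531924605 [-0.791  2.311  3.58 ]
```

View pics/grip.png

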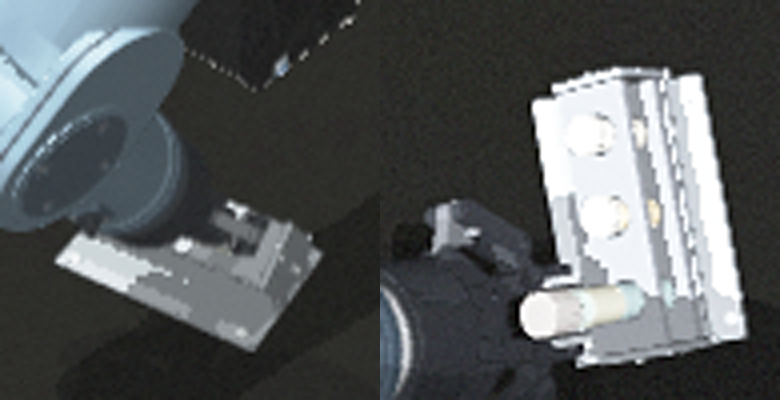

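The top view shows the cap held between the fingertips. The width is 25.3 mm and the finger force 59 N, so there is something in the grip. I'll pull out a little along the 35° slope and check.

Run:
```python
from h import *
np.set_printoptions(precision=3,suppress=True)
p0=status.read_eef_pos()
for d in(.015,.045,.095):
    arm.line_to(p0+axis(35)*d,v=.06)
    print(d,status.read_time_s(),status.read_gripper_width(),status.read_finger_force(),status.read_wrist_force(),status.read_eef_pos())
r=lambda i:cv2.resize(i,None,fx=4,fy=4,interpolation=cv2.INTER_CUBIC)
a=optics.grab_frame("scene")[150:250,215:310];b=optics.grab_frame("top")[150:250,190:290]
cv2.imwrite("pics/pull.png",np.hstack([r(a),r(b)]))
```

```text
0.015 5.9 0.02525293354185741 59.00957290548831 [-0.701 -0.405 -0.899] [ 0.474 -0.002  0.122]
0.045 6.55 0.025200727885649237 59.0160716813989 [-0.351 -0.481 -0.051] [0.471 0.015 0.147]
0.095 7.5333 0.025376270581902515 59.00781219592318 [-0.228 -0.596 -0.677] [0.465 0.043 0.187]
```

View pics/pull.png

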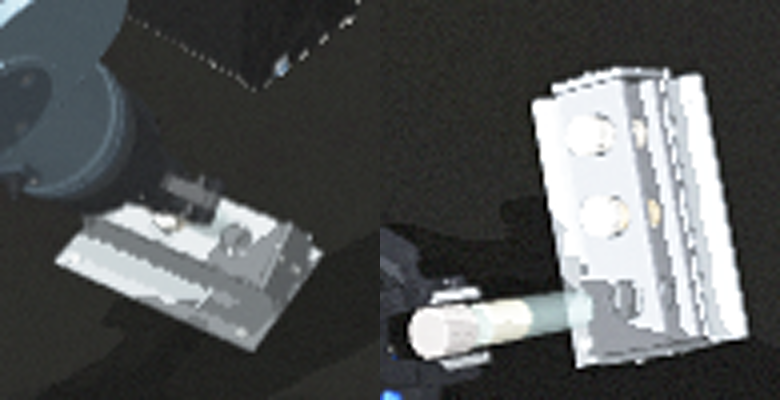

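The tube is out of its bay, with its foot at top crop (590,305). The bay is empty and both vials are still in place. Now I'll lift it and turn it upright slowly.

Run:
```python
from h import *
np.set_printoptions(precision=3,suppress=True)
p=status.read_eef_pos()
arm.line_to(p+[0,0,.06],v=.1)
arm.line_to([.46,.05,.31],rot(0,1),v=.04)
arm.dwell(.5)
print(status.read_time_s(),status.read_gripper_width(),status.read_finger_force(),status.read_wrist_force(),status.read_eef_pos(),status.read_tool_rot()[:,2],status.read_torque())
p=status.read_eef_pos()
for n in("scene","top"): print(proj(n,[p+[0,0,l] for l in(-.0993,-.05,.0187,.03)]))
r=lambda i:cv2.resize(i,None,fx=3,fy=3,interpolation=cv2.INTER_CUBIC)
a=optics.grab_frame("scene")[90:250,185:310];b=optics.grab_frame("top")[110:270,170:295]
cv2.imwrite("pics/up.png",np.hstack([r(a),r(b)]))
```

```text
10.6167 0.025327082947880733 58.990013035945594 [-0.196 -0.26  -1.221] [0.46 0.05 0.31] [ 0.  0. -1.] [-0.024 -0.044 -0.007]
[[257.599 194.727]
 [257.312 180.082]
 [256.878 157.882]
 [256.802 154.01 ]]
[[208.127 233.593]
 [206.266 233.724]
 [203.222 233.938]
 [202.661 233.977]]
```

View pics/up.png

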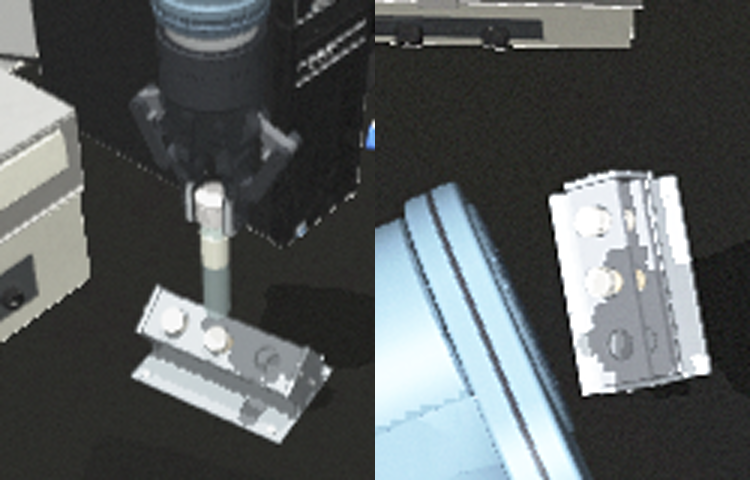

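The scene view shows the tube hanging upright, cap on top at crop (209,190) and foot at (217,315). Both vials are still in place. I'll check the tilt from its edges before handing in.

Run:
```python
from h import *
im=optics.grab_frame("scene").astype(int).min(2)
for v in range(150,198,3):
    c=[u for u in range(246,270) if im[v,u]>70]
    print(v,(min(c),max(c)) if c else None,im[v,250:266])
```

```text
150 (247, 268) [ 47  44  34  58  67  82 100  83  65  42  42  46  44  49  51  57]
153 (247, 261) [141 247 247 222 189 188 189 190 186 120  53  79  57  52  46  54]
156 (247, 260) [217 247 247 247 247 247 247 247 247 117 110  64  62  53  47  52]
159 (247, 262) [130 180 216 181 192 192 193 190 168  90 167 155  79  46  45  45]
162 (247, 262) [111 179 180 182 198 198 198 195 184 117 167 153  89  56  58  48]
165 (252, 268) [ 41  65 169 191 196 196 192 181 179 112 168 154 100  53  53  52]
168 (252, 262) [ 41  69 185 200 206 208 196 192 186 152 145 138 110  56  39  43]
171 (252, 261) [ 42  61 170 191 195 195 199 193 185 172 148  78  42  42  38  42]
174 (252, 261) [ 39  57 167 189 195 194 201 194 185 172 150  78  41  40  42  43]
177 (252, 261) [ 40  48 115 184 197 197 199 195 189 174 148  75  42  40  42  40]
180 (252, 261) [ 40  44  76 120 128 132 132 129 126 117 106  77  39  42  42  41]
183 (252, 261) [ 43  43  71 117 129 132 132 130 125 115 105  76  39  41  43  42]
186 (253, 261) [ 38  41  60 120 127 130 132 129 125 118 103  76  43  42  40  43]
189 (246, 261) [ 39  42  57 119 125 131 131 130 125 120 107  83  42  41  43  41]
192 (246, 261) [230 230 199 152 133 133 130 131 123 117 106  89  44  40  42  39]
195 (246, 260) [230 230 229 220 155 166 165 169 160 146 107  69  47  39  42  40]
```

The tube's edges run vertical to within about half a degree, so I'm handing it in.

```bash
python3 -c "
from cell import arm,status
print(status.read_time_s());print(arm.finish_job())"
```

```text
10.7667
the job is handed in; nothing more can be done
None
```

I drew the long tube out along the slope, turned it upright with the cap on top, and handed the job in at 10.8 s with the gripper holding it, its foot about 21 cm above the bench; both short vials stayed in their bays, and the arm's path stayed clear of the jar and tape roll, though I did not check them in a later picture.

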